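Hold the pendulum angle gauge at its set angle on the sawn upright

TASK

The tablet plate is to be packed up to its tilt on the rough-sawn end of this short aluminium upright; the angle gauge's magnetic base will not stick to aluminium, so hold it there for me while I measure the gap under it. Pick up the gauge, stand it across the ridge of the sawn end, square to the ridge, with the middle of its base on it and its dial face plumb, and rock it sideways on the ridge until its swinging pointer settles on the set marker. Finish while still holding it, motionless and resting lightly on the ridge with the pointer on the marker; do not bang it or knock it over, and leave the other things on the bench alone.

Things in the scene. Friction and masses are not known exactly. Their poses are not given: they have to be found in the camera images.
- gauge: Pendulum angle gauge, loose, 0.35 to 0.56 kg, standing on the bench, 146 mm tall. Origin: centre of its base's underside; z up, y along the base, x out of the dial face, which looks away from the robot and 3 to 52 degrees to its left. Base bar 130 (y) x 34 (x) x 14 mm; grey body 116 (y) x 26 (x), 14 to 112 mm up; bezel 94 mm across, centre 63 mm up, on the +x face (to x = 17 mm)
- grip (a point): middle of the black grip block on top of the gauge, 131 mm above its base; the gauge's axes. The block is 54 (y) x 24 (x) mm, from 112 to 146 mm above the base, made to be pinched across x (24 mm); 19 mm below this point is the body's top, 21 mm below it the bezel's upper edge
- pointer (a joint): the gauge's weighted black pointer: swings freely about the gauge's x axis at the dial centre, 63 mm above the base, and comes to hang plumb, tip up, in about 1.5 s. Value in rad relative to the gauge: 0 = straight up the gauge, positive towards its -y side. With the gauge rolled by a about its own x axis (right-hand rule) it settles at -a
- marker (a joint): the set marker, a black tab 5 mm wide on the bezel that stays where it was set, 0.10 to 0.30 rad; same zero, sign and axis as the pointer. The pointer is on the marker when the two values are equal; the gauge's top then leans to its own +y side by that angle
- pointer_tip (a point): point near the pointer's tip, 36 mm from the dial centre; its z axis points along the pointer
- marker_tip (a point): the point of the marker tab, 36 mm from the dial centre; its z axis points outward from the dial centre through the tab
- upright: fixed upright of 40 x 40 mm slotted aluminium profile on a 90 x 90 x 8 mm foot plate with angle brackets on its +-y sides, 110 mm tall in all. Origin: centre of the foot's underside; z up. Its end, sawn from both sides, has a level ridge along x (36 mm long, rounded 2 mm); the flanks fall from it at 25 to 31 degrees to the +y and -y edges
- ridge (a point): middle of the ridge's crest, 110 mm above the bench and 4 mm to the +y side of the upright's centre; the same axes as the upright: x along the ridge (turned 8 to 46 degrees to the left from the robot's x)
- offcut: bystander: loose offcut of the same profile, 120 x 40 x 40 mm, lying; origin under its centre, x along its length
- tape_roll: bystander: roll of tape lying flat, 90 mm diameter, 25 mm high; origin under its centre
- screwdriver: bystander: screwdriver lying along its x axis, about 200 mm long
- packer: bystander: flat U-shaped plastic packer 50 x 40 x 6 mm, lying flat between the upright and the gauge, nearer the robot; origin under its centre
Things that resemble listed ones, but are neither listed nor needed, are in the scene too. What is shaped like the gauge but turquoise or yellow is not meant. Of the things shaped like the upright, the aluminium one is meant.

How it is judged (in metres and radians):
On the way:
1. the gauge has been carried to the upright and its base rests on the ridge (contact force between gauge and upright above 0.3 N and height (world z) of gauge above 0.09 m and y of ridge in the frame of gauge between -0.05 and 0.05 m), for 0.2 s.
At the end, for the whole second after the job is handed in: Still gripped (over 2 N) and motionless; base on the ridge with 0.3 to 30 N, its middle within 18 mm of the ridge's middle lengthwise and 15 mm across; square within 10 degrees, dial plumb within 7 degrees; pointer settled within 0.06 rad (half the tab's width) of the marker (angle between the z axis of pointer_tip and the z axis of marker_tip, either way round below 0.06 rad and velocity of joint pointer between -0.2 and 0.2 rad/s and contact force between the fingers and gauge above 2 N and contact force between gauge and upright between 0.3 and 30 N and z of ridge in the frame of gauge between -0.005 and 0.005 m and y of ridge in the frame of gauge between -0.018 and 0.018 m and x of ridge in the frame of gauge between -0.015 and 0.015 m and angle between the x axis of gauge and the x axis of upright, either way round below 0.17 rad and angle between gauge's own x axis and vertical between 1.45 and 1.69 rad and linear speed of gauge below 0.01 m/s and angular speed of gauge below 0.06 rad/s); the arm keeps its last pose, push and grip.
It fails at once if the gauge is banged or pressed hard on the upright (over 60 N) (contact force between gauge and upright above 60 N).
It fails at once if the gauge is knocked over or laid down (angle between gauge's own z axis and vertical above 0.8 rad).
It fails at once if one of the other things on the bench is shifted by more than 25 mm (distance of any of offcut, tape_roll, screwdriver, packer from where it was at the start of the episode above 0.025 m).
It also fails if it takes over 48 s, if anything falls off the work surface, if the arm or the gripper's body presses on something with over 40 N, if the wrist force passes 120 N, or if a joint passes its speed limit or range.

ROBOT

A 7-joint arm with a two-finger parallel gripper is mounted at the origin on the work surface. World frame = base frame: x ahead of the robot, y to its left, z up, the work surface at z = 0. Lengths are in mm, angles in rad, forces in N, time in s.
With the tool pointing down it reaches from about 425 to 950 mm from the base axis. Payload 4.7 kg.
Tool frame: the origin (TCP) lies between the finger pads; the fingertips stand 19 mm ahead of it and the grasp point (between the pads) is the TCP (arm.tcp_to_tips is the z of the fingertips in the tool frame, in mm); z points along the fingers, y is the line along which they close (so a half turn about z gives the same grasp; the last joint's range is limited). The gripper opens to 87 mm and grips with 3 to 60 N. Pads are 19 mm wide; open, the fingers measure 117 mm over their backs; the gripper's body (75 mm by 190 mm) begins 51 mm behind the grasp point.
Start: joints at [1.284, 0.469, -0.049, 1.532, 0.024, 1.141, -0.082], TCP at [172.14, -652.698, 241.573] pointing down, gripper open.
Joint ranges: [-2.59, 2.59], [-0.33, 1.99], [-1.39, 1.29], [0.1, 2.45], [-1.04, 4.18], [0.21, 1.99], [-2.66, 2.66]. Speed limits (rad/s): [2.57, 2.57, 3.14, 3.14, 3.14, 3.14, 3.14].

INTERFACE

Orientations are given as a unit quaternion [x, y, z, w].
In Python, from bench import readout, eyes, arm gives the robot as it stands.
- The arm moves only by the tool step_arm, never from a script. Its argument "deltas" is a list of rows, each a list of 7 numbers: the shift along the tool's x, y, z in mm, then the turn, a rotation vector about the tool's x, y, z in rad, then the closure, from 0 (fully open) to 1 (shut). A call has 1 to 10 rows; each row is the pose to reach, as a shift and turn from the pose commanded when the call began, along the tool's axes at that moment; what a row does not reach only later rows make up. A row lasts 1/8 s, in which the tool goes at most 62.5 mm and 10.7 degrees, less where a joint would pass 70% of its speed; a pose out of reach is approached as far as the arm can. A call with a gripper value outside its range is refused whole. The fingers move at their own pace and stop on an object; "squeeze" is the grip in N (left out, the last holds). Time passes only in rows, so rows that repeat a pose let the fingers close. It gives the time, the measured TCP pose, the force, the opening and the grip force at its end, in the units of the state.
- readout.observe(): the state, without advancing time (a new reading comes with each control period).
- eyes.camera(name): name is "side" or "top" or "wrist"; returns the picture (384x512x3 uint8, red, green, blue); there is no depth.
- eyes.camera_params(name): a dict with "fx", "fy", "cx", "cy" (pixels), "position" and "orientation" of the camera in the world; the wrist camera has in their place "mount" (4x4, takes a point from camera to tool coordinates, whose origin is the TCP and whose axes are the flange's). Camera axes: x right, y down, z forward; pixel columns grow to the right and rows downward; lengths in mm; the calibration is good to about 2 mm. A picture is of the moment at which its call begins: read the wrist's pose just before it. camera_params takes no time and is no camera call.
- arm.job_done(): hands the job in; it is judged then, once.
The state is a dict: "time": time; "joint_pos": joint angles; "joint_vel": joint speeds; "effort": joint torques, N m; "tcp_pos": TCP position; "orientation": TCP orientation; "contact_force": force on the tool from outside, world axes, zero at the start; "moment": the same for the moment, N m; "opening": opening from 0.0 (shut) to 1.0 (fully open); "grip_force": force on a finger pad.
Only numpy, scipy, OpenCV 4.12 (cv2) and the standard library are available. Lean on these libraries where they do the work, as an engineer would, in place of code of your own. Each camera call takes 0.05 s, during which the arm holds its last target. There are 200 camera calls.

## Working session

There is one attempt and no reset: what is moved stays moved. The work goes in short steps, Python scripts to look and compute and a tool call to move; the robot and the scene stay as the last step left them, time stands still between calls to the robot, and variables do not carry over. Pictures are saved under pics/ and viewed, at most 10 in all, crops included, and the job is handed in when it is done.

Besides the shell and the picture viewer there is one more tool, called after "Emit:" as a command line: name --pt "numbers of a row" for each row, then --argument value for the rest. step_arm: Moves the arm, as the interface text tells. Its arguments: {"type":"object","properties":{"deltas":{"type":"array"},"squeeze":{"type":"number"}},"required":["deltas"]}

```bash
mkdir -p pics; ls
python3 - <<'E'
from bench import readout, eyes, arm
import cv2,numpy as np
s=readout.observe(); print(s['time'],s['tcp_pos'],s['orientation'],s['opening'])
for n in ("side","top"):
    cv2.imwrite(f"pics/{n}0.png",eyes.camera(n)[:,:,::-1]); print(n,eyes.camera_params(n))
print(eyes.camera_params("wrist"))
a=cv2.imread("pics/side0.png");b=cv2.imread("pics/top0.png")
E
```

```text
pics
0.0 [ 171.95575876 -652.16220169  240.48262396] [ 9.91701471e-01  1.28558292e-01 -1.65403993e-04 -9.64949432e-04] 0.9992379517833483
side {'fx': 386.22972264516426, 'fy': 386.22972264516426, 'cx': 255.47116782036954, 'cy': 193.29303751500768, 'position': array([249.93952663, 506.90878218, 755.50084993]), 'orientation': array([-0.27387388,  0.88569584, -0.35763059,  0.11241151])}
top {'fx': 426.3017030228509, 'fy': 426.3017030228509, 'cx': 259.4461839849493, 'cy': 192.27321974540195, 'position': array([ 359.5272381 ,   14.63860343, 1141.15782556]), 'orientation': array([-0.66261845,  0.74152257, -0.07695104,  0.0718304 ])}
{'fx': 302.4105137139299, 'fy': 302.4105137139299, 'cx': 255.30760907885187, 'cy': 197.75288599029147, 'mount': array([[ 7.48223730e-04, -9.53644219e-01, -3.00935446e-01,
         8.28382991e+01],
       [ 9.99999466e-01,  4.98906434e-04,  9.05324037e-04,
        -2.84559061e-01],
       [-7.13218404e-04, -3.00935963e-01,  9.53644083e-01,
        -1.42762334e+02],
       [ 0.00000000e+00,  0.00000000e+00,  0.00000000e+00,
         1.00000000e+00]])}
```

View pics/side0.png

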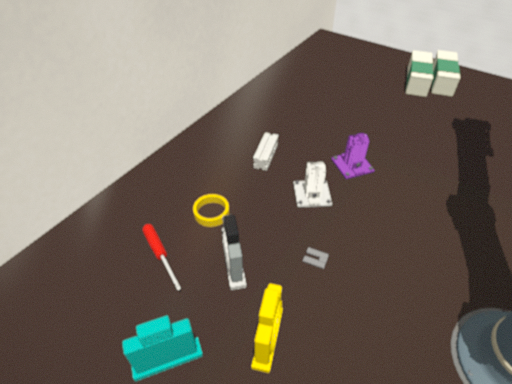

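View pics/top0.png

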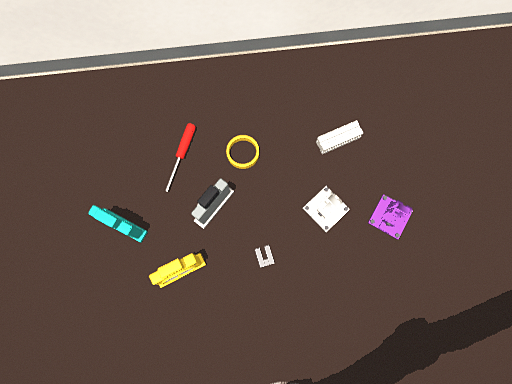

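The side view shows the gauge at about (233,250), with its black grip at (232,230), and the aluminium upright at (313,185). In the top view the gauge is at (212,203), the upright at (326,208) and the packer at (265,256). I'll enlarge both and extract contours.

```bash
cat > h.py <<'E'
import numpy as np,cv2
from scipy.spatial.transform import Rotation as R
from bench import readout,eyes,arm
def pose(n,s=None):
    p=eyes.camera_params(n)
    if n!="wrist": return p,np.array(p['position']),R.from_quat(p['orientation']).as_matrix()
    m=np.array(p['mount']);T=R.from_quat(s['orientation']).as_matrix()
    return p,T@m[:3,3]+s['tcp_pos'],T@m[:3,:3]
def ray(n,uv,s=None):
    p,o,M=pose(n,s);d=M@np.array([(uv[0]-p['cx'])/p['fx'],(uv[1]-p['cy'])/p['fy'],1]);return o,d/np.linalg.norm(d)
def plane(n,uv,z,s=None):
    o,d=ray(n,uv,s);return o+d*(z-o[2])/d[2]
def proj(n,P,s=None):
    p,o,M=pose(n,s);c=M.T@(np.array(P)-o);return np.array([p['fx']*c[0]/c[2]+p['cx'],p['fy']*c[1]/c[2]+p['cy']])
def rect(mask):
    c=max(cv2.findContours(mask.astype(np.uint8),cv2.RETR_EXTERNAL,cv2.CHAIN_APPROX_NONE)[0],key=cv2.contourArea);return c,cv2.minAreaRect(c)
E
python3 - <<'E'
from h import *
b=cv2.imread("pics/top0.png")
g=b[165:245,175:255];u=b[170:250,285:365]
cv2.imwrite("pics/crop.png",np.hstack([cv2.resize(x,None,fx=5,fy=5,interpolation=cv2.INTER_NEAREST) for x in(g,u)]))
v=b.max(2)
# upright foot: bright pixels
m=np.zeros(v.shape);m[175:245,290:362]=v[175:245,290:362]>110
c,r=rect(m);
q=np.array([plane("top",p,8) for p in cv2.boxPoints(r)]);print("foot",q.round(),q.mean(0),np.linalg.norm(np.diff(q,axis=0),axis=1),[np.degrees(np.arctan2(*(d[1::-1]))) for d in np.diff(q,axis=0)])
print(v[203:215:3,196:225:2])
E
```

```text
foot [[ 545. -116.    8.]
 [ 602. -189.    8.]
 [ 529. -243.    8.]
 [ 474. -171.    8.]] [ 537.67472348 -179.96718586    8.        ] [92.19720306 91.18485101 91.06243065] [np.float64(-51.59972994174499), np.float64(-143.17679367900516), np.float64(127.7516266558629)]
[[ 84 177  56  73  79  81  48  32 110 101  97  98  90 255 107]
 [100 236 251  84  60  34  45  99  96  96  88 146 255  71  83]
 [240 231 231 235 255 133  98  98 101  88 237 255  88  86  89]
 [230 231 229 240 181  90  95  91  84 255 249  76  88  88  85]]
```

View pics/crop.png

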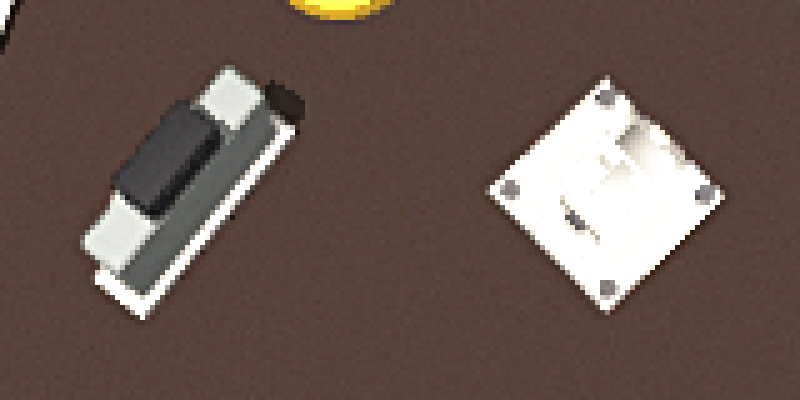

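Run:
```python
from h import *
f=lambda x,y,z:plane("top",(175+x/5-.4,165+y/5-.4),z).round(1)
for n,p,z in[("grip",(178,100),146),("grip",(220,125),146),("grip",(158,217),146),("grip",(112,183),146),("body",(230,65),112),("body",(82,240),112),("body",(262,90),112),("body",(122,270),112),("base",(297,130),14),("base",(145,320),0),("base",(145,310),14)]: print(n,f(*p,z))
s=readout.observe();print(R.from_quat(s['orientation']).as_matrix().round(3))
# grip centroid by mask triangulation
for n,box in(("top",(180,220,195,222)),("side",(212,248,220,244))):
    b=cv2.imread(f"pics/{n}0.png");y0,y1,x0,x1=box;sub=b[y0:y1,x0:x1]
    m=(sub.max(2)<62)&(sub[:,:,2].astype(int)-sub[:,:,0]<8)
    c,r=rect(m);print(n,r,m.sum(),np.argwhere(m).mean(0)[::-1]+[x0,y0])
```

```text
grip [603.7 110.6 146. ]
grip [589.2  91.7 146. ]
grip [548. 125. 146.]
grip [566.9 145.4 146. ]
body [627.   86.6 112. ]
body [547.3 166.7 112. ]
body [612.4  72.  112. ]
body [530.3 148.5 112. ]
base [612.2  60.7  14. ]
base [520.4 153.    0. ]
base [523.8 150.8  14. ]
[[ 0.967  0.255 -0.001]
 [ 0.255 -0.967  0.002]
 [-0.    -0.002 -1.   ]]
top ((13.540000915527344, 16.779998779296875), (11.80000114440918, 22.200000762939453), 36.869895935058594) 97 [209.98969072 198.28865979]
side ((11.250000953674316, 17.249998092651367), (26.47567367553711, 11.374734878540039), 78.69007110595703) 262 [231.50763359 230.03816794]
```

The enlarged crop shows the gauge's black grip at crop (165,158) and the upright's foot corners at (606,78), (724,195), (606,312) and (488,192).

- **Gauge:** about (579,118), yaw about 45°. Base, body and grip estimates agree.
- **Upright:** about (538,-180), yaw about 37.6°, with the foot measuring 91 mm.

Next I'll look at the upright on the way, then look at the dial.

Emit:
step_arm --pt "50 -36 -2 0 0 0 0" --pt "100 -72 -4 0 0 0 0" --pt "150 -108 -6 0 0 0 0" --pt "200 -144 -8 0 0 0 0" --pt "250 -181 -10 0 0 0 0" --pt "300 -217 -12 0 0 0 0" --pt "350 -253 -14 0 0 0 0" --pt "400 -290 -16 0 0 0 0" --pt "450 -326 -18 0 0 0 0" --pt "497 -362 -18 0 0 0 0"

```text
time: 1.35
tcp_pos: [561.4, -174.3, 259.5]
orientation: [0.992, 0.129, 0.0, 0.0]
contact_force: [0.7, -0.0, -0.2]
opening: 0.993
grip_force: 0.0
```

Emit:
step_arm --pt "0 0 0 0 0 0 0" --pt "0 0 0 0 0 0 0"

```text
time: 1.6
tcp_pos: [559.9, -176.4, 259.0]
orientation: [0.992, 0.129, -0.001, 0.0]
contact_force: [0.2, -0.7, 0.3]
opening: 0.998
grip_force: 0.0
```

```bash
cat >> h.py <<'E'
def snap(name,crop=None):
    s=readout.observe();im=eyes.camera("wrist")[:,:,::-1].copy();cv2.imwrite(f"pics/{name}.png",im)
    return s,im
def delta(s,p,M):
    T=R.from_quat(s['orientation']).as_matrix()
    print("d",(T.T@(np.array(p)-s['tcp_pos'])).round(1),R.from_matrix(T.T@M).as_rotvec().round(3))
def view(C,look_h,tilt):  # tool matrix: x heading look_h (deg), tilted so tool z leans to -heading
    h=np.radians(look_h);n=np.array([np.cos(h),np.sin(h),0]);y=np.array([np.sin(h),-np.cos(h),0]);z=np.array([0,0,1.]);t=np.radians(tilt)
    return np.c_[np.cos(t)*n-np.sin(t)*z,y,-np.sin(t)*n-np.cos(t)*z]
E
python3 - <<'E'
from h import *
s,im=snap("w1");np.save("s1.npy",s,allow_pickle=True)
print(s['time'],s['tcp_pos'],s['orientation'],s['joint_pos'].round(2) if hasattr(s['joint_pos'],'round') else s['joint_pos'])
M=view(None,45,32.5);C=np.array([591,130,63])+300*np.array([.766*.7071,.766*.7071,.643])
p=C-M@pose("wrist",s)[0]['mount'][:3,3];print(p);delta(s,p,M)
for P in([538,-180,8],[535,-177,110]):print(proj("wrist",P,s))
E
```

```text
1.6 [ 559.86874639 -176.43327581  258.96438115] [ 9.91707879e-01  1.28510271e-01 -7.58341913e-04  1.36919789e-04] [ 0.48  0.33 -0.31  1.71  0.11  1.12 -1.18]
[650.05134174 188.64881188 180.00428058]
d [ 180.4 -330.    78.7] [-0.15  -0.552 -0.513]
[253.65867247 183.75765056]
[249.65092822 211.43840887]
```

View pics/w1.png

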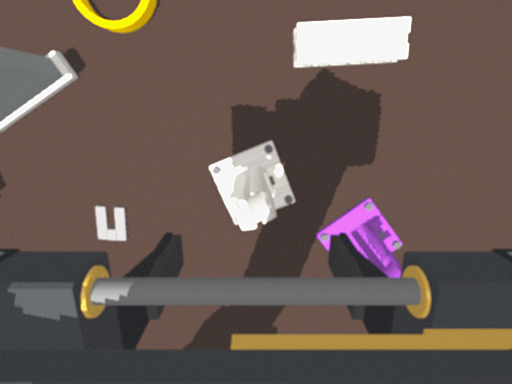

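The wrist view shows the aluminium foot's corners at about (210,165), (271,141) and (295,201). The ridge should be near (250,211). The gauge is at upper left and the packer at (111,223).

Run:
```python
from h import *
s=np.load("s1.npy",allow_pickle=True).item();im=cv2.imread("pics/w1.png")
m=np.zeros(im.shape[:2],np.uint8);m[135:240,200:305]=(im.max(2)>110)[135:240,200:305]
c,r=rect(m)
h=cv2.approxPolyDP(cv2.convexHull(c),3,True)[:,0];print(h.tolist())
for p in h: print(p,plane("wrist",p,8,s).round(1),plane("wrist",p,108,s).round(1))
u=im[130:240,195:305];cv2.imwrite("pics/c2.png",cv2.resize(u,None,fx=5,fy=5,interpolation=cv2.INTER_CUBIC))
```

```text
[[271, 140], [295, 201], [255, 230], [241, 231], [233, 224], [207, 165]]
[271 140] [ 600.  -186.8    8. ] [ 610.2 -178.7  108. ]
[295 201] [ 528.8 -241.     8. ] [ 557.1 -219.1  108. ]
[255 230] [ 473.1 -199.     8. ] [ 515.6 -187.8  108. ]
[241 231] [ 466.6 -180.2    8. ] [ 510.7 -173.8  108. ]
[233 224] [ 474.1 -166.8    8. ] [ 516.3 -163.8  108. ]
[207 165] [ 547. -114.    8.] [ 570.7 -124.4  108. ]
```

Emit:
step_arm --pt "20 -35 0 0 0 0 0" --pt "45 -80 10 -0.02 -0.06 -0.06 0" --pt "70 -125 20 -0.04 -0.15 -0.14 0" --pt "95 -170 35 -0.07 -0.25 -0.23 0" --pt "120 -215 45 -0.1 -0.35 -0.32 0" --pt "145 -260 60 -0.12 -0.45 -0.42 0" --pt "170 -305 72 -0.14 -0.53 -0.5 0" --pt "180 -330 79 -0.15 -0.552 -0.513 0" --pt "180 -330 79 -0.15 -0.552 -0.513 0" --pt "180 -330 79 -0.15 -0.552 -0.513 0"

```text
time: 2.9
tcp_pos: [651.0, 186.1, 180.9]
orientation: [0.888, 0.366, -0.258, 0.108]
contact_force: [-0.2, -0.7, 0.7]
opening: 1.0
grip_force: 0.0
```

Run:
```python
from h import *
s,im=snap("w2");np.save("s2.npy",s,allow_pickle=True)
print(s['time'],s['tcp_pos'],R.from_quat(s['orientation']).as_matrix().round(3))
print(np.round(s['joint_pos'],2),proj("wrist",[591,130,63],s))
cv2.imwrite("pics/w2b.png",cv2.resize(im,None,fx=1.5,fy=1.5,interpolation=cv2.INTER_CUBIC))
```

```text
2.9 [651.04900571 186.1249454  180.86625255] [[ 0.6    0.705 -0.379]
 [ 0.593 -0.71  -0.38 ]
 [-0.537  0.003 -0.844]]
[-0.22  0.83 -0.39  1.19  0.4   1.74 -1.42] [252.52637853 196.68143747]
```

View pics/w2b.png

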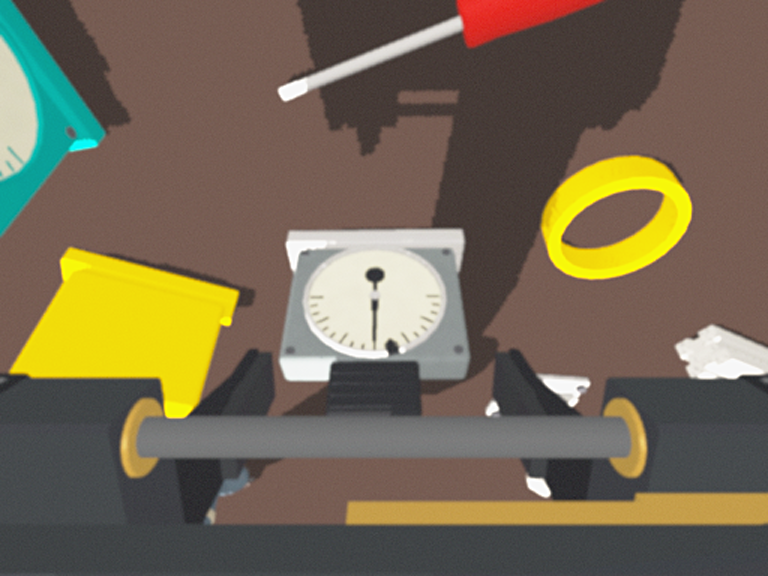

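View pics/c2.png

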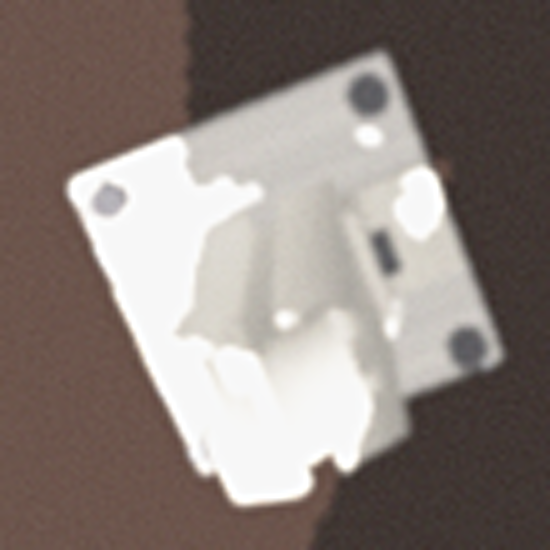

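The dial view is clear, with the gauge upside down in the picture. The dial centre is at about (375,296) and the pointer hangs to (375,348). The marker tab is at (393,347), on the gauge's −y side as expected. I'll now compute the marker angle and the gauge pose from this view.

Run:
```python
from h import *
s=np.load("s2.npy",allow_pickle=True).item();im=cv2.imread("pics/w2.png");g=im.max(2)
print(g[224:240,244:274])
h=np.radians(45);n=np.array([np.cos(h),np.sin(h),0]);yv=np.array([-n[1],n[0],0]);G=np.array([579,118,0])
def dial(uv,x=16):
    o,d=ray("wrist",uv,s);P=o+d*(((G+x*n-o)@n)/(d@n));return np.array([(P-G)@yv,P[2]])
# dial ellipse: bright cream
hsv=cv2.cvtColor(im,cv2.COLOR_BGR2HSV)
m=np.zeros(g.shape,np.uint8);m[160:242,195:300]=((im[:,:,2].astype(int)-im[:,:,0]>12)&(g>150))[160:242,195:300]
c,r=rect(m);e=cv2.fitEllipse(cv2.convexHull(c));print("ell",e,dial(e[0]))
d=np.zeros(g.shape,bool);d[224:240,257:272]=g[224:240,257:272]<70
w=np.argwhere(d).mean(0)[::-1];print("tab",w,dial(w))
for nm,uv in(("pivot",(250,197)),("pointertip",(250,231)),("tab",(261.5,231))):print(nm,dial(uv))
# base underside front corners / body top corners (hand, big/1.5)
for nm,uv,z in(("baseL",(287,234),0),("baseR",(463,231),0),("baseL14",(288,252),14),("baseR14",(464,250),14)):print(nm,plane("wrist",(uv[0]/1.5-.17,uv[1]/1.5-.17),z,s).round(1))
```

```text
[[237 238 239 228 145  89 145 217 237 239 237 237 238 238 236 235 235 237
  238 239 237 237 236 233 213 171 177 220 237 239]
 [237 239 238 226 150  87 141 221 237 238 237 238 239 237 226 206 199 221
  234 238 237 237 237 237 231 207 167 192 227 239]
 [237 237 238 225 158  99 149 221 238 238 238 238 238 232 192 140 130 162
  207 230 233 236 238 237 237 226 187 171 207 230]
 [237 237 238 232 185 129 168 229 240 239 238 239 232 206 143  85  69 102
  144 179 209 230 237 238 237 235 218 177 180 213]
 [237 237 239 236 211 153 186 232 239 237 238 234 217 159  97  58  54  63
   90 124 162 216 235 238 236 234 226 206 188 210]
 [236 237 238 238 221 167 189 235 238 239 238 230 188 119  68  59  57  58
   72  99 137 191 227 235 231 229 226 217 214 217]
 [237 238 238 238 220 166 195 233 240 239 238 231 179 108  68  61  52  55
   63  82 111 158 209 226 231 229 222 217 217 221]
 [236 236 237 235 217 165 196 231 238 238 237 232 189 116  68  53  55  58
   59  59  78 130 204 240 244 238 224 216 217 212]
 [231 233 234 233 213 173 193 228 234 234 231 227 201 137  77  55  54  58
   59  57  64 127 232 255 
[... 602 characters left out ...]
46 152 156 154 153 157 157 155 155 158 158 157]
 [230 239 243 246 251 251 245 241 236 222 212 212 210 197 173 156 155 159
  160 160 161 162 161 161 161 160 161 160 159 162]
 [161 169 173 173 180 184 174 171 166 159 151 154 151 153 152 151 155 156
  153 155 155 153 151 151 150 152 153 153 149 152]]
ell ((249.4927520751953, 199.54928588867188), (67.05194091796875, 89.42486572265625), 87.98261260986328) [ 3.00097915 65.87138822]
tab [260.64705882 231.02941176] [ -7.45147185 103.1051533 ]
pivot [ 2.52406876 62.57898483]
pointertip [  2.22607772 103.01813697]
tab [ -8.22717832 103.07761479]
baseL [540.1 177.5   0. ]
baseR [635.3  85.4   0. ]
baseL14 [537.6 172.6  14. ]
baseR14 [630.9  81.   14. ]
```

Tab angle is about 0.25 and the gauge is at about (577,119.5), yaw 45.5°. A closer, more frontal look will firm up the tab angle.

Run:
```python
from h import *
s=readout.observe();h=np.radians(45.5);n=np.array([np.cos(h),np.sin(h),0])
M=view(None,45.5,42.5);C=np.array([577,119.5,63])+17*n+260*(np.cos(np.pi/6)*n+[0,0,.5])
p=C-M@pose("wrist",s)[0]['mount'][:3,3];print(p);delta(s,p,M)
```

```text
[636.41815788 179.36101677 144.01418776]
d [ 7.3 -6.  39.5] [-0.005 -0.176 -0.012]
```

Emit:
step_arm --pt "2 -2 10 0 -0.04 0 0" --pt "4 -4 25 0 -0.1 -0.01 0" --pt "7 -6 39 -0.005 -0.176 -0.012 0" --pt "7 -6 39 -0.005 -0.176 -0.012 0" --pt "7 -6 39 -0.005 -0.176 -0.012 0"

```text
time: 3.58
tcp_pos: [635.5, 182.6, 143.7]
orientation: [0.859, 0.362, -0.334, 0.14]
contact_force: [0.2, 0.7, 0.1]
opening: 1.0
grip_force: 0.0
```

Run:
```python
from h import *
s,im=snap("w3");np.save("s3.npy",s,allow_pickle=True)
print(s['time'],s['tcp_pos'],np.round(s['joint_pos'],2))
# rectify dial plane (x=17): 6 px/mm
h=np.radians(45.5);n=np.array([np.cos(h),np.sin(h),0]);yv=np.array([-n[1],n[0],0]);G=np.array([577,119.5,0])
def warp(x):
    q=[(-55,10),(55,10),(55,120),(-55,120)]
    src=np.float32([proj("wrist",G+x*n+a*yv+[0,0,b],s) for a,b in q])
    return cv2.warpPerspective(im,cv2.getPerspectiveTransform(src,np.float32([((a+55)*5,(120-b)*5) for a,b in q])),(550,550),flags=cv2.INTER_CUBIC)
cv2.imwrite("pics/dial.png",warp(16))
```

```text
3.575 [635.5356911  182.58188053 143.72568772] [-0.27  0.92 -0.36  1.17  0.43  1.84 -1.42]
```

View pics/dial.png

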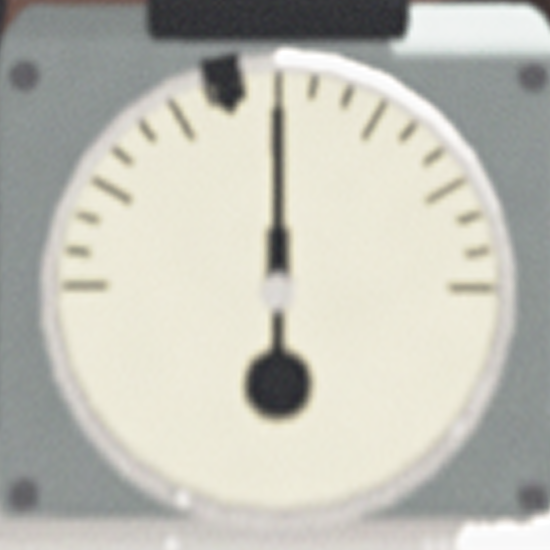

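The rectified dial shows the pivot at (277,287), the pointer tip at (277,75), and the tab from its tip at (233,108) to its base at (222,60). The marker is about 0.235 rad (0.241, 0.238 and 0.225 by three readings). Next I go above the grip.

Run:
```python
from h import *
s=readout.observe();delta(s,[577,119.5,225],view(None,135.5,0))
```

```text
d [-118.     1.8   -1.3] [-0.579  0.579 -1.488]
```

Emit:
step_arm --pt "-27 0 -30 0 0 0 0" --pt "-54 0 -59 0 0 0 0" --pt "-65 0 -55 -0.07 0.07 -0.18 0" --pt "-75 0 -45 -0.14 0.14 -0.36 0" --pt "-85 1 -35 -0.21 0.21 -0.54 0" --pt "-95 1 -25 -0.28 0.28 -0.72 0" --pt "-105 1 -15 -0.35 0.35 -0.9 0" --pt "-112 1 -8 -0.42 0.42 -1.08 0" --pt "-118 2 -1 -0.49 0.49 -1.26 0" --pt "-118 2 -1 -0.56 0.56 -1.44 0"

```text
time: 4.88
tcp_pos: [576.6, 118.5, 226.0]
orientation: [0.455, 0.889, -0.043, 0.019]
contact_force: [-0.1, -0.4, -0.3]
opening: 1.0
grip_force: 0.0
```

Emit:
step_arm --pt "0 0 0 -0.02 0.02 -0.05 0" --pt "0 0 0 -0.02 0.02 -0.05 0" --pt "0 0 0 -0.02 0.02 -0.05 0"

```text
time: 5.25
tcp_pos: [576.9, 119.5, 225.0]
orientation: [0.435, 0.9, -0.031, 0.013]
contact_force: [-0.0, -0.6, -0.8]
opening: 1.001
grip_force: 0.0
```

Run:
```python
from h import *
s,im=snap("w4");np.save("s4.npy",s,allow_pickle=True)
print(s['time'],s['tcp_pos'],np.round(s['joint_pos'],2));delta(s,[577,119.5,134.5],view(None,135.5,0))
print(proj("wrist",[577,119.5,146],s))
```

```text
5.25 [576.91842708 119.51824614 224.99367219] [ 0.31  0.48 -0.84  1.72  0.45  1.17 -0.01]
d [ 4.5  4.1 90.3] [-0.048  0.048 -0.124]
[260.1477028  209.40881282]
```

View pics/w4.png

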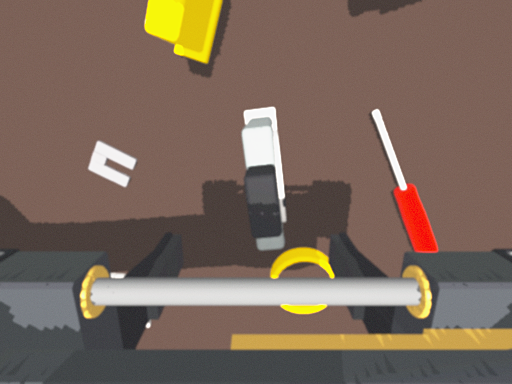

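The grip block is at about (263,200), within about 3 mm of the prediction of (260,209), and lies between the open fingers. Descend and grip.

Emit:
step_arm --pt "2 2 0 -0.024 0.024 -0.06 0" --pt "4 4 15 -0.048 0.048 -0.124 0" --pt "4 4 40 -0.048 0.048 -0.124 0" --pt "4 4 65 -0.048 0.048 -0.124 0" --pt "4 4 82 -0.048 0.048 -0.124 0" --pt "4 4 90 -0.048 0.048 -0.124 0" --pt "4 4 90 -0.048 0.048 -0.124 0"

```text
time: 6.18
tcp_pos: [577.0, 119.2, 134.0]
orientation: [0.378, 0.926, -0.0, -0.001]
contact_force: [0.1, -0.7, -0.7]
opening: 1.003
grip_force: 0.0
```

Run:
```python
from h import *
s=readout.observe()
print(s['time'],s['tcp_pos'],s['contact_force']);delta(s,[577,119.5,134.5],view(None,135.5,0))
```

```text
6.175 [577.00573003 119.15448731 134.02536407] [ 0.06869979 -0.65953471 -0.70614446]
d [ 0.2  0.2 -0.5] [-0.001 -0.001  0.001]
```

Emit:
step_arm --pt "0 0 0 0 0 0 0.4" --pt "0 0 0 0 0 0 0.6" --pt "0 0 0 0 0 0 0.7" --pt "0 0 0 0 0 0 0.8" --pt "0 0 0 0 0 0 1" --pt "0 0 0 0 0 0 1" --pt "0 0 0 0 0 0 1" --pt "0 0 0 0 0 0 1" --squeeze 40

```text
time: 7.18
tcp_pos: [577.1, 119.1, 134.1]
orientation: [0.378, 0.926, 0.0, -0.001]
contact_force: [0.4, 0.7, -0.3]
opening: 0.269
grip_force: 39.7
```

Emit:
step_arm --pt "0 0 -5 0 0 0 1" --pt "0 0 -20 0 0 0 1" --pt "0 0 -45 0 0 0 1" --pt "0 0 -80 0 0 0 1" --pt "0 0 -115 0 0 0 1" --pt "0 0 -140 0 0 0 1" --pt "0 0 -150 0 0 0 1" --pt "0 0 -150 0 0 0 1" --pt "0 0 -150 0 0 0 1"

```text
time: 8.3
tcp_pos: [576.5, 118.3, 282.8]
orientation: [0.378, 0.926, -0.001, -0.002]
contact_force: [-0.4, 0.5, -4.4]
opening: 0.273
grip_force: 39.7
```

Run:
```python
from h import *
s=readout.observe()
print(s['time'],s['tcp_pos'],s['contact_force'],s['grip_force'],s['opening']*87)
# gauge base middle in tool frame nominal: z=+134.5 ; target: base mid at ridge, roll -m about gauge x
m=0.235;yaw=37.2;rid=np.array([535.5,-175.6,110])
V=view(None,90+yaw,0);M=V@R.from_rotvec([0,-m,0]).as_matrix()
for L,z in((134.2,30),): 
    p=rid+[0,0,z]-M@[0,0,L];print(p);delta(s,p,M);print(M.round(3))
```

```text
8.3 [576.52209831 118.34744376 282.84168643] [-0.37444605  0.54184045 -4.35009466] 39.7376674041152 23.77830665072502
[ 516.60777183 -150.71040856  270.51142461]
d [-145.8 -233.9   12.7] [ 0.014 -0.237  0.145]
[[-0.588  0.797  0.141]
 [ 0.775  0.605 -0.185]
 [-0.233  0.    -0.973]]
```

Emit:
step_arm --pt "-8 -12 0 0 -0.01 0.01 1" --pt "-24 -38 0 0 -0.04 0.03 1" --pt "-44 -70 2 0.01 -0.07 0.05 1" --pt "-66 -106 4 0.01 -0.11 0.07 1" --pt "-88 -142 6 0.01 -0.15 0.09 1" --pt "-110 -176 8 0.01 -0.18 0.11 1" --pt "-128 -206 10 0.012 -0.21 0.13 1" --pt "-140 -226 12 0.014 -0.23 0.14 1" --pt "-146 -234 12 0.014 -0.237 0.145 1" --pt "-146 -234 12 0.014 -0.237 0.145 1"

```text
time: 9.55
tcp_pos: [517.5, -150.3, 272.1]
orientation: [0.442, 0.889, -0.051, 0.106]
contact_force: [0.2, -0.6, -4.0]
opening: 0.268
grip_force: 39.7
```

Emit:
step_arm --pt "0 0 0 0 0 0 1" --pt "0 0 0 0 0 0 1"

```text
time: 9.8
tcp_pos: [517.9, -149.2, 272.2]
orientation: [0.441, 0.89, -0.051, 0.106]
contact_force: [0.1, -0.4, -4.0]
opening: 0.276
grip_force: 39.7
```

Run:
```python
from h import *
s=readout.observe()
m=0.235;yaw=37.2;rid=np.array([535.5,-175.6,110])
M=view(None,90+yaw,0)@R.from_rotvec([0,-m,0]).as_matrix()
print(s['time'],s['tcp_pos'],s['contact_force'],s['grip_force']);delta(s,rid+[0,0,5]-M@[0,0,134.2],M)
T=R.from_quat(s['orientation']).as_matrix();g=lambda x,y,z:s['tcp_pos']+T@np.array([y,x,134.2-z])
ims=[]
for n in("side","top"):
    im=eyes.camera(n)[:,:,::-1].copy();big=cv2.resize(im,None,fx=4,fy=4,interpolation=cv2.INTER_CUBIC)
    P=[g(x,y,z) for x in(-17,17) for y in(-65,65) for z in(0,14)]+[g(0,0,0),rid]
    for q in P: 
        u=proj(n,q);cv2.circle(big,tuple(int(v) for v in u*4+1.5),3,(0,0,255),-1)
    c=(proj(n,rid+[0,0,60])*4).astype(int);c=np.maximum(c,[200,300]);ims.append(big[c[1]-300:c[1]+300,c[0]-200:c[0]+200])
cv2.imwrite("pics/chk.png",np.hstack(ims))
```

```text
9.8 [ 517.88459515 -149.18001172  272.21008488] [ 0.14286673 -0.35227219 -3.99684778] 39.73811835050583
d [ 5.8 -2.  26.1] [0.003 0.001 0.001]
```

View pics/chk.png

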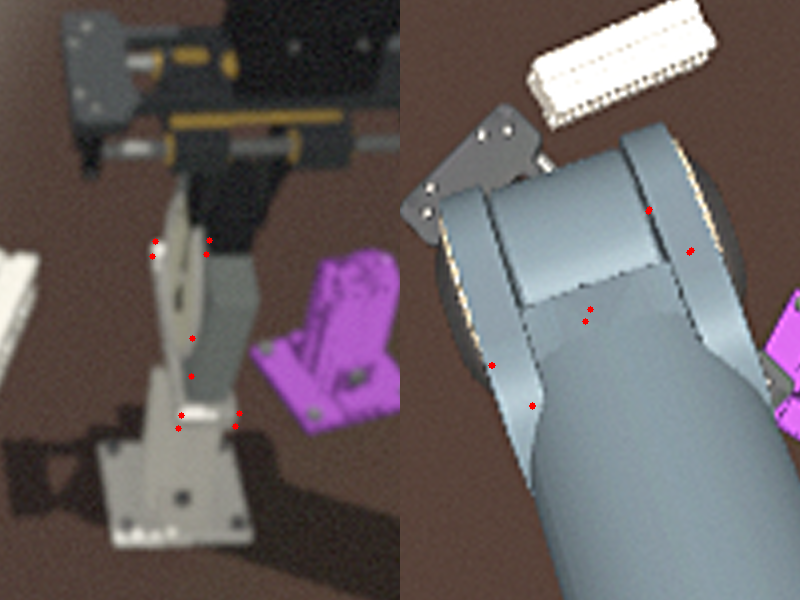

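The side view shows the gauge held and leaning toward the camera (+y), standing above the upright. The projected base points match the white base to within a few millimetres. Now I lower it to about 5 mm above the ridge.

Emit:
step_arm --pt "2 -1 6 0 0 0 1" --pt "3 -1 12 0 0 0 1" --pt "4 -2 18 0 0 0 1" --pt "5 -2 22 0 0 0 1" --pt "6 -2 25 0 0 0 1" --pt "6 -2 26 0 0 0 1" --pt "6 -2 26 0 0 0 1"

```text
time: 10.78
tcp_pos: [516.1, -151.8, 245.5]
orientation: [0.442, 0.889, -0.051, 0.106]
contact_force: [-0.3, 0.8, -3.6]
opening: 0.272
grip_force: 39.7
```

Run:
```python
from h import *
s=readout.observe()
m=0.235;yaw=37.2;rid=np.array([535.5,-175.6,110])
M=view(None,90+yaw,0)@R.from_rotvec([0,-m,0]).as_matrix()
T=R.from_quat(s['orientation']).as_matrix();print(s['time'],s['contact_force'],s['tcp_pos']+T@[0,0,134.2],T.T@[0,0,-1]);delta(s,rid-M@[0,0,134.2],M)
```

```text
10.775 [-0.25409344  0.7778802  -3.55644882] [ 535.37823706 -176.60805755  115.05452433] [ 0.23406784 -0.00252827  0.97221698]
d [1.7 1.  4.7] [ 0.002  0.001 -0.001]
```

Next I descend slowly along world −z, watching the force.

Emit:
step_arm --pt "0.3 0 1 0 0 0 1" --pt "0.5 0 2 0 0 0 1" --pt "0.7 0 3 0 0 0 1" --pt "0.7 0 3 0 0 0 1"

```text
time: 11.28
tcp_pos: [516.0, -151.8, 242.2]
orientation: [0.442, 0.889, -0.051, 0.106]
contact_force: [-1.3, -0.3, -3.6]
opening: 0.27
grip_force: 39.7
```

Emit:
step_arm --pt "0.1 0 0.5 0 0 0 1" --pt "0.3 0 1 0 0 0 1" --pt "0.3 0 1 0 0 0 1"

```text
time: 11.65
tcp_pos: [515.9, -151.8, 241.2]
orientation: [0.442, 0.889, -0.051, 0.106]
contact_force: [0.4, -1.3, -3.7]
opening: 0.273
grip_force: 39.7
```

Emit:
step_arm --pt "0.1 0 0.5 0 0 0 1" --pt "0.3 0 1 0 0 0 1" --pt "0.3 0 1 0 0 0 1"

```text
time: 12.02
tcp_pos: [516.1, -151.7, 240.6]
orientation: [0.442, 0.889, -0.051, 0.106]
contact_force: [-0.9, -0.3, -0.8]
opening: 0.273
grip_force: 39.7
```

Emit:
step_arm --pt "0.1 0 0.5 0 0 0 1" --pt "0.1 0 0.5 0 0 0 1" --pt "0.1 0 0.5 0 0 0 1" --pt "0.1 0 0.5 0 0 0 1"

```text
time: 12.52
tcp_pos: [516.3, -151.7, 240.4]
orientation: [0.442, 0.889, -0.051, 0.106]
contact_force: [-1.5, 0.8, 5.4]
opening: 0.276
grip_force: 39.7
```

Run:
```python
from h import *
s=readout.observe();T=R.from_quat(s['orientation']).as_matrix()
print(s['time'],s['contact_force'],s['moment'],s['grip_force'],s['tcp_pos']+T@[0,0,134.2])
M=view(None,127.2,0)@R.from_rotvec([0,-.235,0]).as_matrix();delta(s,s['tcp_pos'],M)
rid=np.array([535.5,-175.6,110]);g=lambda x,y,z:s['tcp_pos']+T@np.array([y,x,134.2-z])
im=eyes.camera("side")[:,:,::-1].copy();k=7
c=proj("side",rid+[0,0,30]).astype(int);x0,y0=c-[40,42]
big=cv2.resize(im[y0:y0+84,x0:x0+80],None,fx=k,fy=k,interpolation=cv2.INTER_CUBIC);clean=big.copy()
for A in([g(x,65,z) for x,z in((-17,0),(17,0),(17,14),(-17,14))],[g(x,27,z) for x,z in((-12,112),(12,112),(12,146),(-12,146))],[g(13,y,z) for y,z in((-58,14),(58,14),(58,112),(-58,112))]):
    q=np.array([(proj("side",a)-[x0,y0]+.5)*k for a in A]).astype(int);cv2.polylines(big,[q],True,(0,0,255),1)
cv2.imwrite("pics/fin.png",np.hstack([clean,big])[:, :1120]);b=cv2.imread("pics/fin.png");cv2.imwrite("pics/fin.png",cv2.resize(b,(800,420)))
```

```text
12.525 [-1.48202947  0.79160934  5.37316796] [ 0.23776469  0.67581217 -0.13598722] 39.69366207718849 [ 535.63088673 -176.5719331   109.91674363]
d [0. 0. 0.] [ 0.003  0.002 -0.001]
```

View pics/fin.png

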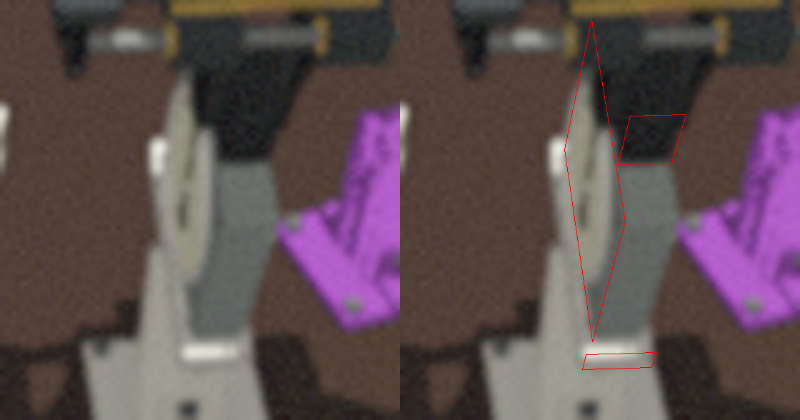

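Contact is made with about 9 N on the ridge, and the base middle computes to z = 109.9 mm against the required 110. In the side view the base's near end sits about 2 px above the prediction. I'll check for roll slip in the grip numerically with the wrist camera, which is close to that end.

Run:
```python
from h import *
s,im=snap("w5");L=134.2
def P(x,y,z,a=0):
    v=R.from_rotvec([0,a,0]).apply([y,x,L-z]);T=R.from_quat(s['orientation']).as_matrix();return proj("wrist",s['tcp_pos']+T@v,s).round(1)
for nm,q in dict(base_bot=(0,65,0),base_top=(0,65,14),ledge=(0,58,14),bodytop=(0,58,112),gripfront=(0,27,112),griptop=(0,27,146),b_l=(-17,65,14),b_r=(17,65,14)).items(): print(nm,P(*q),"a+.05",P(*q,.05))
c=int(P(0,65,14)[0]);print(c,[(r,int(im[r,c-4:c+5].max(1).max() if 0 else im[r,c-4:c+5].mean())) for r in range(60,240,2)])
```

```text
base_bot [255.5 124. ] a+.05 [255.5 116.5]
base_top [255.5 125.1] a+.05 [255.5 118.1]
ledge [255.5 133.5] a+.05 [255.5 126.7]
bodytop [255.6 151.3] a+.05 [255.7 150.2]
gripfront [255.6 205.1] a+.05 [255.6 204.1]
griptop [255.7 228.6] a+.05 [255.7 230.9]
b_l [235.5 125.1] a+.05 [235.1 118.1]
b_r [275.6 125.1] a+.05 [276.  118.1]
255 [(60, 116), (62, 115), (64, 116), (66, 115), (68, 115), (70, 116), (72, 115), (74, 115), (76, 116), (78, 116), (80, 116), (82, 116), (84, 115), (86, 115), (88, 115), (90, 115), (92, 115), (94, 116), (96, 116), (98, 116), (100, 116), (102, 117), (104, 115), (106, 116), (108, 116), (110, 116), (112, 115), (114, 110), (116, 134), (118, 231), (120, 234), (122, 235), (124, 248), (126, 247), (128, 246), (130, 243), (132, 230), (134, 161), (136, 155), (138, 156), (140, 156), (142, 157), (144, 158), (146, 157), (148, 158), (150, 170), (152, 177), (154, 177), (156, 179), (158, 180), (160, 180), (162, 180), (164, 178), (166, 179), (168, 180), (170, 180), (172, 181), (174, 181), (176, 181), (178, 181), (180, 180), (182, 180), (184, 180), (186, 180), (188, 181), (190, 180), (192, 179), (194, 179), (196, 179), (198, 180), (200, 181), (202, 179), (204, 117), (206, 58), (208, 60), (210, 59), (212, 59), (214, 58), (216, 59), (218, 60), (220, 60), (222, 60), (224, 60), (226, 63), (228, 64), (230, 64), (232, 65), (234, 66), (236, 66), (238, 66)]
```

No slip: the body/ledge edge is at row 133.3 (predicted 133.5), the body top at row 150 (predicted 151.3) and the base edge at about row 123 (predicted 124–125). The roll matches to about 0.01 rad. I'll hold so the pointer settles.

Emit:
step_arm --pt "0 0 0 0 0 0 1" --pt "0 0 0 0 0 0 1" --pt "0 0 0 0 0 0 1" --pt "0 0 0 0 0 0 1" --pt "0 0 0 0 0 0 1" --pt "0 0 0 0 0 0 1" --pt "0 0 0 0 0 0 1" --pt "0 0 0 0 0 0 1" --pt "0 0 0 0 0 0 1" --pt "0 0 0 0 0 0 1"

```text
time: 13.88
tcp_pos: [516.3, -151.7, 240.4]
orientation: [0.442, 0.889, -0.051, 0.106]
contact_force: [-1.8, 0.4, 5.5]
opening: 0.271
grip_force: 39.7
```

Emit:
step_arm --pt "0 0 0 0 0 0 1" --pt "0 0 0 0 0 0 1" --pt "0 0 0 0 0 0 1" --pt "0 0 0 0 0 0 1" --pt "0 0 0 0 0 0 1" --pt "0 0 0 0 0 0 1" --pt "0 0 0 0 0 0 1" --pt "0 0 0 0 0 0 1" --pt "0 0 0 0 0 0 1" --pt "0 0 0 0 0 0 1"

```text
time: 15.12
tcp_pos: [516.3, -151.7, 240.4]
orientation: [0.442, 0.889, -0.051, 0.106]
contact_force: [-2.2, 1.6, 5.8]
opening: 0.272
grip_force: 39.7
```

Force and pose are steady, so I'm handing in.

```bash
python3 -c "
from bench import arm
print(arm.job_done())"
```

```text
the job is handed in; nothing more can be done
None
```

I handed the job in at about 15 s with the gauge held motionless on the ridge at about 9 N, leaning 0.235 rad to match the marker angle I measured (0.225–0.241); the pointer could not be seen on the marker in that pose, so that match is by calculation, and the hand-in gave no verdict.

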